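# Cover the melting bowl and pack the foil away

### The job

The bowl's round cover has been left lying across the steel pan: first set it on the bowl with chocolate in it, level and seated, then lay the foil roll flat in the uncovered pan, and last close the pan with its steel cover, square with the pan and seated all round. Lower each cover right down onto its rim before you let go of it. Keep the bowl and the pan upright and about where they stand, and leave the dipping fork, mould, tape and mug alone.

Things in the scene. Friction and masses are not known exactly. Their poses are not given: they have to be found in the camera images.
- melt_bowl: round white bowl with a film of chocolate inside, 150 mm across, 55 mm high, 350 g, standing loose on the table. Origin: centre of its underside, z up.
- bowl_rim (a point): centre of the bowl's mouth, at rim height (54.5 mm above its underside). The rim is 136 mm across inside and 150 mm outside; the wall slopes inward below it.
- pan: rectangular stainless pan, open at the top, 124 mm (its x) by 176 mm (its y) over the flange, 50 mm high, inside 104 x 156 mm, floor 4 mm thick, flange 10 mm wide, 600 g, loose on the table. Origin: centre of its underside, z up.
- pan_rim (a point): centre of the pan's mouth, at the height of the flange top, 50 mm above the pan's underside; axes as the pan's.
- round_cover: round white cover with a black knob, 158 mm across, about 180 g; at the start it lies level across the pan's flange. From below: tapered plug 7 mm high (119 mm across at the bottom, 128 at the top) that goes inside the bowl's rim with about 4 mm play; plate 4 mm thick that rests on the rim; straight round knob 30 mm across, 11 to 43 mm above the origin. Origin: centre of the plug's underside, z up.
- round_cover_seat (a point): centre of the underside of the round cover's plate, 7 mm above the cover's origin; it coincides with bowl_rim when seated.
- round_cover_knob (a point): grasp point on the knob's axis, 34 mm above the cover's origin (23 mm above the plate, 9 mm below the knob's top).
- pan_cover: rectangular steel cover, 124 mm (x) by 176 mm (y), about 220 g, lying on the table plug down. From below: plug 96 x 148 mm, 7 mm high, 4 mm play each side in the pan; plate 4 mm thick that rests on the flange; black bridge handle, its bar 14 mm wide (x), 80 mm long (y), 29 to 43 mm above the origin. Origin: centre of the plug's underside, z up. Fits either way round.
- pan_cover_seat (a point): centre of the underside of the pan cover's plate, 7 mm above the cover's origin; it coincides with pan_rim when seated.
- pan_cover_handle (a point): middle of the handle bar, 36 mm above the cover's origin; grasp it across its 14 mm (the cover's x); 25 mm from here down to the plate.
- wrap_roll: short silver roll of foil, a cylinder 26 mm thick and 94 mm long, 90 g, lying on the table. Its y axis runs along the roll; it may roll if pushed.
- roll_center (a point): centre of the foil roll, 13 mm above what it lies on.
- dip_fork: dipping fork with a wooden handle, 197 mm long, lying on the table between the front things; a bystander. Origin: centre of its underside.
- mould: whitish praline mould with rows of cavities, 105 x 202 x 23 mm, a bystander. Origin: centre of its underside.
- tape: pale tan roll of tape lying flat, 100 mm across, 25 mm high, a bystander. Origin: centre of its underside.
- mug: striped mug, 86 mm across (120 mm with handle), 90 mm high, a bystander. Origin: centre of its underside.
Not all that is in view belongs to the job. Leave any brown look-alike of the round_cover alone.

How it is judged:
By the outcome, as a careful person would: the job done as asked, in the order asked, and still so for the second after the job is handed in, with the robot touching nothing.
It also fails if it takes over 66 s, if anything falls off the work surface, if the arm or the gripper's body presses on something with over 40 N, if the wrist force passes 120 N, or if a joint passes its speed limit or range.

### The arm

A 6-joint arm with a two-finger parallel gripper is mounted at the origin on a cart in front of the work surface, level with it; the furniture and walls round the work are solid. World frame = base frame: x ahead of the robot, y to its left, z up, the work surface at z = 0. Lengths are in m, angles in rad, forces in N, time in s.
With the tool pointing down it reaches from about 0.25 to 0.725 m from the base axis. Payload 4 kg.
Tool frame: the origin (TCP) lies where the fingers leave the gripper's body, on its centre line; the fingertips stand 73 mm ahead of it and the grasp point (between the pads) lies 54 mm ahead of it (bot.tips_ahead is the z of the fingertips in the tool frame, in m); z points along the fingers, y is the direction in which the jaws open and shut (so a half turn about z gives the same grasp; the last joint's range is limited). The gripper opens to 85 mm and grips with 20 to 120 N. Pads are 22 mm wide; open, the fingers measure 114 mm over their backs; the gripper's body (76 mm by 85 mm) begins 54 mm behind the grasp point. The pads swing forward as they close: fully open they stand 13 mm farther back than shut.
Start: joints at [-1.121, 0.241, 0.005, 1.335, 0, 1.571], TCP at [0.217, -0.45, 0.304] pointing down, gripper open.
Joint ranges: [-2.72, 2.72], [-1.05, 1.87], [-1.09, 1.28], [-1.99, 2.15], [-1.42, 1.44], [-3.14, 3.14]. Speed limits (rad/s): [2.79, 2.79, 3.14, 3.14, 3.14, 3.14].

### API

Orientations are given as a unit quaternion [x, y, z, w].
In Python, from workcell import readout, camera, get_calibration, order, bot gives the robot as it stands.
- The arm moves only by the tool send_rows, never from a script. Its argument "moves" is a list of rows, each a list of 3 entries, a list of its own where there are three numbers: the shift along the tool's x, y, z in mm, then the turn, a rotation vector about the tool's x, y, z in rad, then the finger opening in mm, from 0 to 85.4. In form: [[[dx, dy, dz], [ax, ay, az], grip], ...]. A call has 1 to 12 rows; each row is the pose to reach, as a shift and turn from the pose measured when the call began, along the tool's axes at that moment; what a row does not reach only later rows make up. A row lasts 1/12 s, in which the tool goes at most 41.7 mm and 7.16 degrees, less where a joint would pass 70% of its speed; a pose out of reach is approached as far as the arm can. A call with a gripper value outside its range is refused whole. The fingers move at their own pace and stop on an object; the grip force is fixed at half the most. Time passes only in rows, so rows that repeat a pose let the fingers close. It gives the time, the measured TCP pose, the force and the opening at its end, in the units of the state.
- readout.get_obs(): the state, without advancing time (a new reading comes with each control period).
- camera(name): name is "side" or "top" or "wrist"; returns the picture (384x512x3 uint8, red, green, blue); there is no depth.
- get_calibration(name): a dict with "fx", "fy", "cx", "cy" (pixels), "R" (3x3) and "t" (3): a world point X has camera coordinates R X + t. Camera axes: x right, y down, z forward; pixel columns grow to the right and rows downward; lengths in m; the calibration is good to about 2 mm. A picture is of the moment at which its call begins: read the wrist's pose just before it. get_calibration takes no time and is no camera call; for the wrist camera it gives the pose at the moment of the call.
- order.job_done(): hands the job in, once; it reports no verdict.
The state is a dict: "clock": time; "joint_pos": joint angles; "joint_vel": joint speeds; "tau": joint torques, N m; "eef_pos": TCP position; "tool_rot": TCP orientation; "ft_force": force on the tool from outside, world axes, zero at the start; "ft_torque": the same for the moment, N m; "grip_width": finger opening in m.
Only numpy, scipy, OpenCV 4.12 (cv2) and the standard library are available. Lean on these libraries where they do the work, as an engineer would, in place of code of your own. Each camera call takes 0.05 s, during which the arm holds its last target. There are 200 camera calls.

## Working session

There is one attempt and no reset: what is moved stays moved. The work goes in short steps, Python scripts to look and compute and a tool call to move; the robot and the scene stay as the last step left them, time stands still between calls to the robot, and variables do not carry over. Pictures are saved under pics/ and viewed, about 8 in all and at most 12, crops included, and the job is handed in when it is done.

Besides the shell and the picture viewer there is one more tool, called after "Emit:" as a command line: name --argument value ..., lists and objects as JSON in quotes. send_rows: Moves the arm, as the interface text tells. Its arguments: {"type":"object","properties":{"moves":{"type":"array","items":{"type":"array"}}},"required":["moves"]}

```bash
mkdir -p pics; python3 - <<'E'
from workcell import readout,camera,get_calibration,bot
import cv2,numpy as np
o=readout.get_obs();print(o['clock'],o['eef_pos'],o['tool_rot'],o['grip_width'],bot.tips_ahead)
for n in('top','side'):
    cv2.imwrite(f'pics/{n}0.png',camera(n)[:,:,::-1]);c=get_calibration(n);print(n,c)
E
```

```text
0.0 [ 0.21718534 -0.44983713  0.30301933] [ 9.74813870e-01  2.23017612e-01 -2.38221780e-04 -1.00378649e-03] 0.08527239111628242 0.0726
top {'fx': 413.9175564953787, 'fy': 413.9175564953787, 'cx': 245.38155208107796, 'cy': 191.31278820114017, 'R': array([[-0.017122  , -0.9998343 , -0.00618166],
       [-0.99842828,  0.01742725, -0.05326596],
       [ 0.05336487,  0.00525993, -0.99856123]]), 't': array([0.01754693, 0.6056874 , 1.29783686])}
side {'fx': 450.52990816162713, 'fy': 450.52990816162713, 'cx': 262.6311553828987, 'cy': 187.21616397576827, 'R': array([[-0.99919224,  0.03241597,  0.02375033],
       [-0.00523139,  0.4810613 , -0.87667135],
       [-0.03984351, -0.87608746, -0.48050314]]), 't': array([0.5905932 , 0.04829611, 1.40573793])}
```

View pics/top0.png

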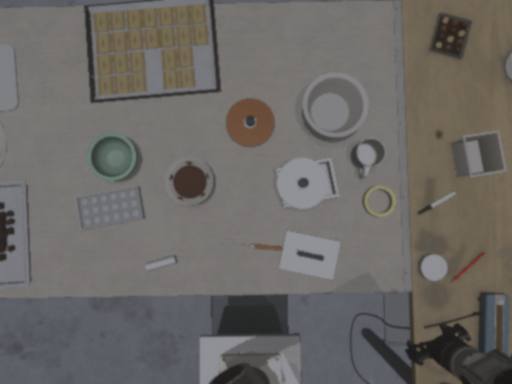

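View pics/side0.png

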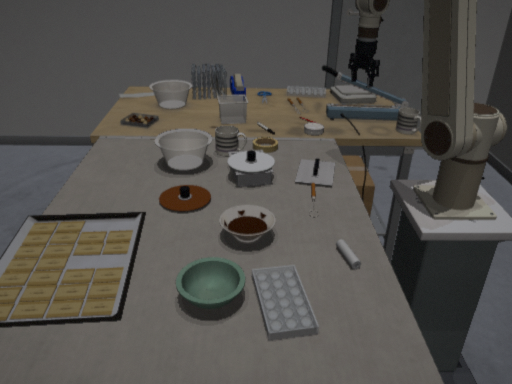

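Candidates for the round cover: the white disc with a black knob at top (303,183), across the pan (choose this one); the brown look-alike at (249,122) (leave); the small white lid at (433,267), off on the other table. The chocolate bowl is at (190,182), the green bowl (112,157) and white tub (335,105) are not. The pan cover is at (310,255), the foil roll at (160,263) and the fork at (265,247).

```bash
cat > h.py <<'E'
from workcell import readout,camera,get_calibration,bot
import cv2,numpy as np
from scipy.spatial.transform import Rotation as Ro
def ray(c,p,z):
    p=np.asarray(p,float).reshape(-1,2)
    d=np.c_[(p[:,0]-c['cx'])/c['fx'],(p[:,1]-c['cy'])/c['fy'],np.ones(len(p))]@c['R']
    o=-c['R'].T@c['t']
    return o+d*((z-o[2])/d[:,2])[:,None]
def proj(c,X):
    q=np.atleast_2d(X)@c['R'].T+c['t'];return np.c_[q[:,0]/q[:,2]*c['fx']+c['cx'],q[:,1]/q[:,2]*c['fy']+c['cy']]
def go(grasp,yaw,ahead=.054):
    """shift/turn to put the grasp point at world `grasp`, tool down, tool y axis at world angle yaw (mod pi)"""
    o=readout.get_obs();R0=Ro.from_quat(o['tool_rot'])
    best=None
    for k in(0,np.pi):
        y=np.array([np.cos(yaw+k),np.sin(yaw+k),0]);z=np.array([0,0,-1.]);R=Ro.from_matrix(np.c_[np.cross(y,z),y,z])
        v=(R0.inv()*R).as_rotvec()
        if best is None or np.linalg.norm(v)<np.linalg.norm(best[0]):best=(v,R)
    t=np.asarray(grasp)-best[1].apply([0,0,ahead])
    print('shift',np.round(1000*R0.inv().apply(t-o['eef_pos']),1),'turn',np.round(best[0],3),'j6',np.round(o['joint_pos'][5],2))
def snap(n,name,crop=None,s=1):
    c=get_calibration(n);im=camera(n);
    cv2.imwrite(f'pics/{name}.png',im[:,:,::-1]);return im,c
E
python3 - <<'E'
from h import *
c=get_calibration('top')
for n,p,z in[('knob',(303,183),.093),('bowl',(190,181),.0545),('roll',(160.5,263),.013),('pc handle',(310,255.5),.043),('pan rt',(333,182),.05),('mug',(368,155),.05),('tub',(335,105),.0),('fork',(268,247),.01)]: print(n,ray(c,p,z).round(3))
w=get_calibration('wrist');print(w);o=readout.get_obs()
R=Ro.from_quat(o['tool_rot']).as_matrix();print('cam in tool',R.T@(-w['R'].T@w['t']-o['eef_pos']),'\n',w['R']@R)
im=cv2.imread('pics/top0.png')[140:290,140:390];cv2.imwrite('pics/c0.png',cv2.resize(im,None,fx=3.2,fy=3.2,interpolation=cv2.INTER_CUBIC))
E
```

```text
knob [[ 0.624 -0.166  0.093]]
bowl [[0.639 0.177 0.054]]
roll [[0.384 0.279 0.013]]
pc handle [[ 0.403 -0.189  0.043]]
pan rt [[ 0.628 -0.265  0.05 ]]
mug [[ 0.71  -0.375  0.05 ]]
tub [[ 0.882 -0.288  0.   ]]
fork [[ 0.428 -0.061  0.01 ]]
{'fx': 312.0051247563609, 'fy': 312.0051247563609, 'cx': 254.49177007697378, 'cy': 185.49644621609045, 'R': array([[ 4.35792538e-01, -9.00046917e-01, -6.41979408e-04],
       [-8.64284097e-01, -4.18675439e-01,  2.78790021e-01],
       [-2.51192880e-01, -1.20939758e-01, -9.60351869e-01]]), 't': array([-0.49921201, -0.03626589,  0.37738134])}
cam in tool [ 0.07094615 -0.00032496 -0.06911928] 
 [[ 1.11736992e-03  9.99998572e-01 -1.26820239e-03]
 [-9.60351762e-01  7.19506805e-04 -2.78790199e-01]
 [-2.78788888e-01  1.52943218e-03  9.60351194e-01]]
```

View pics/c0.png

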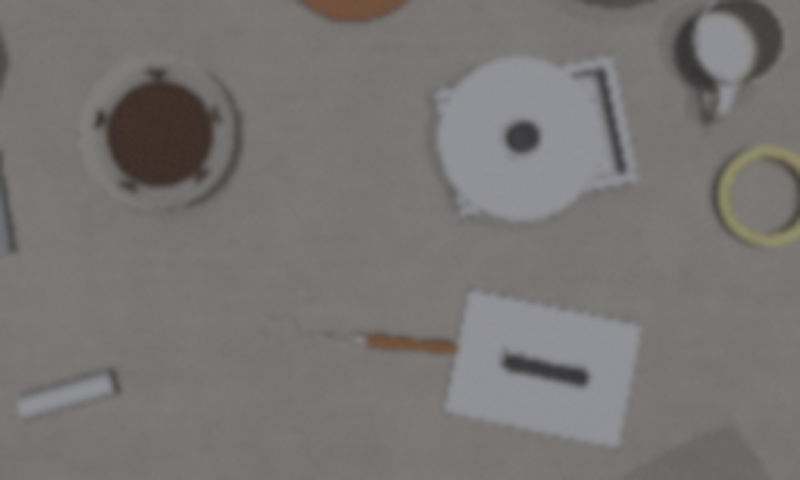

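The crop confirms the choice: the plain white disc with a black knob (crop 522,136) lies over the pan, which shows on its right side. I move over it for a closer wrist view.

```bash
python3 - <<'E'
from h import *
go([.60,-.17,.28],.15)
E
```

```text
shift [466.4 -85.7 -30.7] turn [-2.000e-03 -1.000e-03 -1.271e+00] j6 1.57
```

Emit:
send_rows --moves '[[[466, -86, -31], [0, 0, -1.27], 80], [[466, -86, -31], [0, 0, -1.27], 80], [[466, -86, -31], [0, 0, -1.27], 80], [[466, -86, -31], [0, 0, -1.27], 80], [[466, -86, -31], [0, 0, -1.27], 80], [[466, -86, -31], [0, 0, -1.27], 80], [[466, -86, -31], [0, 0, -1.27], 80], [[466, -86, -31], [0, 0, -1.27], 80], [[466, -86, -31], [0, 0, -1.27], 80], [[466, -86, -31], [0, 0, -1.27], 80], [[466, -86, -31], [0, 0, -1.27], 80], [[466, -86, -31], [0, 0, -1.27], 80]]'

```text
clock: 1.1
eef_pos: [0.6029, -0.166, 0.3331]
tool_rot: [0.65, 0.76, 0.001, -0.001]
ft_force: [-0.3, -0.3, -0.4]
grip_width: 0.08
```

```bash
python3 - <<'E'
from h import *
im,c=snap('wrist','w1');o=readout.get_obs();print(o['clock'],o['eef_pos'],o['ft_force'],np.abs(o['joint_vel']).max())
E
```

```text
1.15 [ 0.60369943 -0.1652328   0.3327408 ] [ 1.19993898  0.65023649 -0.05082394] 0.09068675267757631
```

View pics/w1.png

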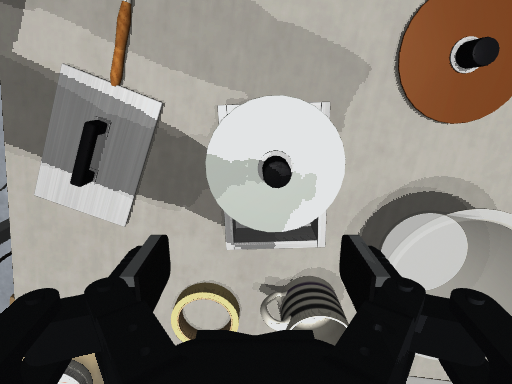

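The wrist view shows the white cover's disc at about (275,164) with its knob at (277,171). The pan corners are near (218,105), (330,102), (326,247) and (228,249). The pan cover corners are (62,65), (163,101), (127,226) and (36,193).

```bash
cat > m1.py <<'E'
from h import *
im,c=snap('wrist','w2');o=readout.get_obs();print(o['clock'],o['eef_pos'])
g=im.max(2).astype(np.uint8)
# disc: bright (incl. shaded part), low saturation, brighter than the table
sat=im.max(2).astype(int)-im.min(2)
dk=((g<45)*255).astype(np.uint8)
def comp(m,p,r):
    n,l,s,ce=cv2.connectedComponentsWithStats(m)
    k=[i for i in range(1,n) if np.hypot(*(ce[i]-p))<r and s[i,4]>100]
    return [(l==i).astype(np.uint8) for i in k]
for nm,p,z in(('knob',(276,172),.0935),('handle',(88,153),.043)):
    for m in comp(dk,p,15):
        e=cv2.minAreaRect(cv2.findNonZero(m));print(nm,e,m.sum(),ray(c,e[0],z).round(4))
D=np.array([(206,163),(345,163),(275,95),(275,232)],float);Q=ray(c,D,.061);print('disc',Q.round(4),Q[:2].mean(0),Q[2:].mean(0))
cor=np.array([(218,105),(330,102),(326,247),(228,249)],np.float32);pc=np.array([(62,65),(163,101),(127,226),(36,193)],np.float32)
gr=cv2.cvtColor(im,cv2.COLOR_RGB2GRAY)
for nm,k,z in(('pan',cor,.05),('pc',pc,.011)):
    q=ray(c,k,z)[:,:2];print(nm,q.round(4).tolist(),'mean',q.mean(0),'sides',[np.linalg.norm(q[i]-q[i-1]).round(4) for i in range(4)])
    for i in range(4): d=q[i]-q[i-1];print(np.degrees(np.arctan2(d[1],d[0])).round(1),end=' ')
    print()
E
python3 m1.py
```

```text
1.2 [ 0.60175792 -0.16706343  0.33265205]
knob ((275.0, 172.5), (31.0, 28.0), 90.0) 683 [[ 0.6253 -0.166   0.0935]]
handle ((87.20588684082031, 153.17648315429688), (22.313274383544922, 69.12265014648438), 14.03624439239502) 1187 [[ 0.4109 -0.1888  0.043 ]]
disc [[ 0.5508 -0.1747  0.061 ]
 [ 0.7039 -0.1505  0.061 ]
 [ 0.6141 -0.091   0.061 ]
 [ 0.6413 -0.245   0.061 ]] [ 0.62734134 -0.16260316  0.061     ] [ 0.62772177 -0.16800983  0.061     ]
pan [[0.5551, -0.1109], [0.6753, -0.0887], [0.7091, -0.26], [0.589, -0.2817]] mean [ 0.63213017 -0.18531833] sides [np.float64(0.1741), np.float64(0.1223), np.float64(0.1745), np.float64(0.1221)]
101.2 10.4 -78.8 -169.8 
pc [[0.3644, -0.096], [0.4846, -0.1184], [0.4488, -0.2895], [0.3288, -0.261]] mean [ 0.40666242 -0.19120726] sides [np.float64(0.1688), np.float64(0.1222), np.float64(0.1748), np.float64(0.1234)]
77.8 -10.5 -101.8 166.7
```

```bash
python3 - <<'E'
from h import *
go([.6265,-.166,.085],.17)
E
```

```text
shift [ -3.3  24.9 193.6] turn [-0.002 -0.003 -0.016] j6 1.15
```

Emit:
send_rows --moves '[[[-3, 25, 80], [0, 0, -0.016], 60], [[-3, 25, 120], [0, 0, -0.016], 60], [[-3, 25, 150], [0, 0, -0.016], 60], [[-3, 25, 175], [0, 0, -0.016], 60], [[-3, 25, 187], [0, 0, -0.016], 60], [[-3, 25, 192], [0, 0, -0.016], 60], [[-3, 25, 193], [0, 0, -0.016], 60], [[-3, 25, 193], [0, 0, -0.016], 60], [[-3, 25, 193], [0, 0, -0.016], 20], [[-3, 25, 193], [0, 0, -0.016], 20], [[-3, 25, 193], [0, 0, -0.016], 20], [[-3, 25, 193], [0, 0, -0.016], 20]]'

```text
clock: 2.2
eef_pos: [0.6276, -0.1663, 0.1428]
tool_rot: [0.645, 0.764, 0.001, 0.001]
ft_force: [-1.2, -0.2, 5.9]
grip_width: 0.028
```

Emit:
send_rows --moves '[[[0, 0, 0], [0, 0, 0], 20], [[0, 0, 0], [0, 0, 0], 20], [[0, 0, 0], [0, 0, 0], 20], [[0, 0, 0], [0, 0, 0], 20]]'

```text
clock: 2.53
eef_pos: [0.6276, -0.1663, 0.1428]
tool_rot: [0.645, 0.765, 0.001, 0.001]
ft_force: [1.0, -0.3, -0.3]
grip_width: 0.0281
```

Emit:
send_rows --moves '[[[0, 0, -15], [0, 0, 0], 20], [[0, 0, -40], [0, 0, 0], 20], [[0, 0, -80], [0, 0, 0], 20], [[0, 0, -110], [0, 0, 0], 20], [[0, 0, -120], [0, 0, 0], 20], [[0, 0, -120], [0, 0, 0], 20], [[0, 0, -120], [0, 0, 0], 20]]'

```text
clock: 3.12
eef_pos: [0.6271, -0.1662, 0.2619]
tool_rot: [0.645, 0.765, 0.001, 0.0]
ft_force: [0.3, 0.3, -3.4]
grip_width: 0.0279
```

```bash
python3 - <<'E'
from h import *
o=readout.get_obs();print(o['clock'],o['eef_pos'],o['ft_force'],o['grip_width'])
c=get_calibration('top');s=get_calibration('side')
print('disc top est',ray(c,(302.5,182.6),.061),'true px for wrist est',proj(c,[.6275,-.1655,.061]))
im=cv2.imread('pics/top0.png')
# chocolate disc and bowl ellipses
hsv=cv2.cvtColor(im,cv2.COLOR_BGR2HSV)
a=im[145:220,150:230].astype(int);m=((a[:,:,2]-a[:,:,0]>15)&(a.max(2)<110)).astype(np.uint8)
m=cv2.morphologyEx(m,cv2.MORPH_OPEN,np.ones((5,5)));M=cv2.moments(m,True);print('choc',M['m10']/M['m00']+150,M['m01']/M['m00']+145,np.sqrt(M['m00']/np.pi))
g=cv2.GaussianBlur(cv2.cvtColor(im,cv2.COLOR_BGR2GRAY),(0,0),1).astype(float)
def circ(p,r0,n=72):
    p=np.array(p,float)
    for it in range(5):
        pts=[]
        for t in np.linspace(0,2*np.pi,n,endpoint=False):
            rs=np.arange(r0-4,r0+4,.25);q=p+rs[:,None]*[np.cos(t),np.sin(t)]
            v=cv2.remap(g.astype(np.float32),q[:,:1].astype(np.float32),q[:,1:].astype(np.float32),1).ravel()
            d=np.gradient(v);k=d.argmin()
            if d[k]<-.8: pts.append(q[k])
        pts=np.array(pts);e=cv2.fitEllipse(pts.astype(np.float32));p=np.array(e[0])
    return e,len(pts)
e,n=circ((190,181.5),25);print('bowl',e,n,ray(c,e[0],.0545))
e,n=circ((302.5,182.6),26.3);print('disc',e,n,ray(c,e[0],.061))
for nm in('side','top'): 
    i,cc=snap(nm,nm+'3')
a=cv2.imread('pics/side3.png')[100:280,140:360];b=cv2.imread('pics/top3.png')[130:230,140:360]
cv2.imwrite('pics/c3.png',np.vstack([cv2.resize(a,(660,540)),]))
E
```

```text
3.1167 [ 0.62714003 -0.16621848  0.26192096] [ 0.34892055  0.30163506 -3.41690654] 0.02789786255114826
disc top est [[ 0.62720514 -0.1687825   0.061     ]] true px for wrist est [[301.42682978 182.52289404]]
choc 189.53950953678475 181.39237057220708 15.285269263539401Traceback (most recent call last):
  File "<stdin>", line 22, in <module>
  File "<stdin>", line 20, in circ
cv2.error: OpenCV(4.12.0) /io/opencv/modules/imgproc/src/shapedescr.cpp:361: error: (-201:Incorrect size of input array) There should be at least 5 points to fit the ellipse in function 'fitEllipseNoDirect'
```

```bash
python3 - <<'E'
from h import *
c=get_calibration('top')
for z in(.02,.03,.0545): print(z,ray(c,(189.54,181.39),z).round(4))
k=cv2.imread('pics/top0.png');a=k[:,:,:].astype(int)
# knob of cover in top0
g=a.max(2);m=(g[170:196,290:316]<90);ys,xs=np.nonzero(m);print('knob px',xs.mean()+290,ys.mean()+170,m.sum(),ray(c,(xs.mean()+290,ys.mean()+170),.0935).round(4))
i,c1=snap('side','side3');i,c1=snap('top','top3')
s=cv2.imread('pics/side3.png')[195:255,205:290];t=cv2.imread('pics/top3.png')[150:214,155:225]
s=cv2.resize(s,None,fx=6,fy=6,interpolation=cv2.INTER_CUBIC);t=cv2.resize(t,(420,384),interpolation=cv2.INTER_CUBIC)
t=cv2.normalize(t,None,0,255,cv2.NORM_MINMAX)
o=np.zeros((390,800,3),np.uint8);o[:360,:375]=s[:,:375];o[:384,380:800]=t;cv2.imwrite('pics/c3.png',o)
E
```

```text
0.02 [[0.6403 0.1836 0.02  ]]
0.03 [[0.6395 0.1822 0.03  ]]
0.0545 [[0.6375 0.1788 0.0545]]
knob px 302.81159420289856 182.33333333333334 69 [[ 0.6256 -0.1654  0.0935]]
```

View pics/c3.png

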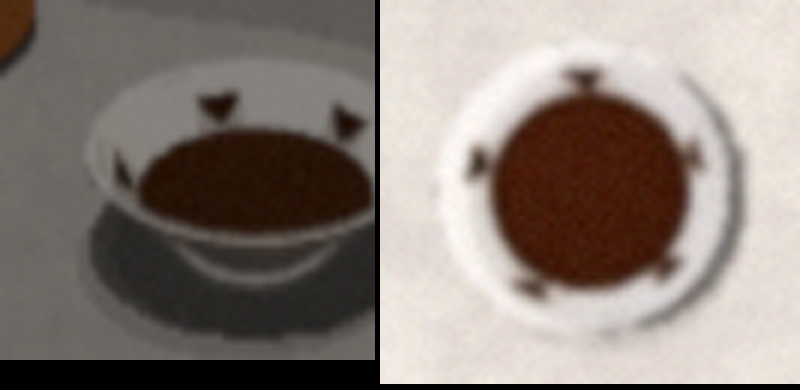

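The top view (right panel) puts the bowl's rim centre at px (189.0,181.2) and the chocolate centre at (189.5,181.4). Both give a bowl centre near (0.639, 0.181). The top-camera knob fix agrees with the wrist's to within 1 mm.

```bash
python3 - <<'E'
from h import *
go([.639,.181,.208],.17);go([.639,.181,.116],.17)
E
```

```text
shift [339.8  71.3  -1.6] turn [-0.002 -0.003 -0.   ] j6 1.14
shift [339.6  71.5  90.4] turn [-0.002 -0.003 -0.   ] j6 1.14
```

Emit:
send_rows --moves '[[[25, 5, 0], [0, 0, 0], 20], [[60, 13, 0], [0, 0, 0], 20], [[100, 21, 0], [0, 0, 0], 20], [[140, 29, 0], [0, 0, 0], 20], [[180, 38, 0], [0, 0, 0], 20], [[220, 46, 0], [0, 0, 0], 20], [[260, 55, 0], [0, 0, 0], 20], [[295, 62, 0], [0, 0, 0], 20], [[320, 67, 10], [0, 0, 0], 20], [[335, 70.5, 30], [0, 0, 0], 20], [[340, 71.5, 55], [0, 0, 0], 20], [[340, 71.5, 70], [0, 0, 0], 20]]'

```text
clock: 4.22
eef_pos: [0.6365, 0.1833, 0.1846]
tool_rot: [0.643, 0.766, -0.003, -0.004]
ft_force: [-0.1, -0.6, -2.8]
grip_width: 0.028
```

```bash
python3 - <<'E'
from h import *
i,c=snap('top','top4');i2,s=snap('side','side4')
o=readout.get_obs();print(o['clock'],o['eef_pos'],o['ft_force'],o['grip_width'])
zo=o['eef_pos'][2]-.0928
p=o['eef_pos'];th=np.linspace(0,2*np.pi,90)
out=[]
for im,cc,x0,y0 in((i,c,150,140),(i2,s,190,170)):
    f=6;a=cv2.resize(im[y0:y0+75,x0:x0+65,::-1] if cc is c else im[y0:y0+100,x0:x0+120,::-1],None,fx=f if cc is c else 4,fy=f if cc is c else 4,interpolation=cv2.INTER_CUBIC);ff=f if cc is c else 4
    for X,r,z,col in((p,.079,zo+.009,(0,255,0)),((.639,.181),.075,.0545,(0,0,255))):
        q=(proj(cc,np.c_[X[0]+r*np.cos(th),X[1]+r*np.sin(th),0*th+z])-[x0,y0]+.5)*ff
        cv2.polylines(a,[q.astype(np.int32)],True,col,1)
    out.append(a)
h=max(a.shape[0] for a in out);cv2.imwrite('pics/c4.png',np.hstack([cv2.copyMakeBorder(a,0,h-a.shape[0],0,4,0) for a in out]))
go([.639,.181,.116],.17);go([.639,.181,.0865],.17)
E
```

```text
4.3167 [0.63536828 0.18119127 0.18326508] [ 0.02531604  0.31690529 -2.07225023] 0.028093819604688316
shift [-0.8  3.7 13.2] turn [-0.015 -0.001  0.001] j6 1.68
shift [-0.9  4.2 42.7] turn [-0.015 -0.001  0.001] j6 1.68
```

View pics/c4.png

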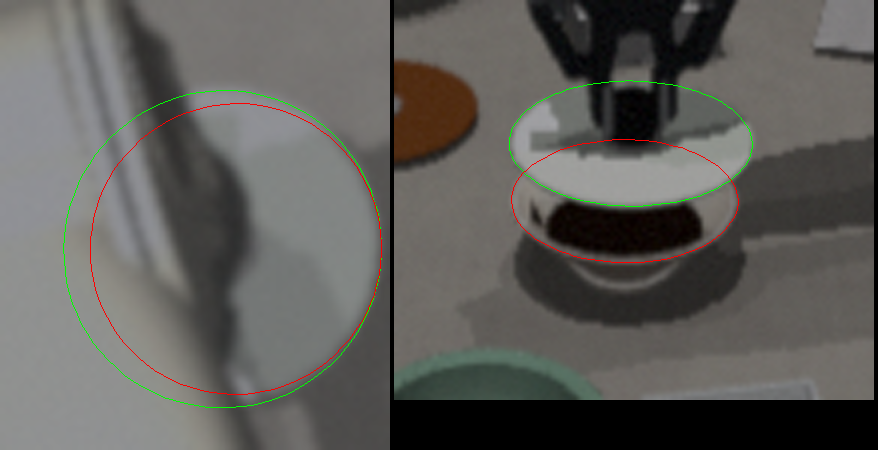

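Side view: the projected bowl rim (red) and cover (green) both lie on the real edges, so the poses hold. Next I level the tool and lower.

Emit:
send_rows --moves '[[[-1, 4, 2], [-0.015, 0, 0], 20], [[-1, 4, 6], [-0.015, 0, 0], 20], [[-1, 4, 10], [-0.015, 0, 0], 20], [[-1, 4, 14], [-0.015, 0, 0], 20], [[-1, 4, 14], [-0.015, 0, 0], 20], [[-1, 4, 14], [-0.015, 0, 0], 20]]'

```text
clock: 4.82
eef_pos: [0.6394, 0.1806, 0.1696]
tool_rot: [0.644, 0.765, 0.0, -0.0]
ft_force: [0.0, -0.5, -1.3]
grip_width: 0.0283
```

```bash
python3 - <<'E'
from h import *
o=readout.get_obs();print(o['eef_pos'],o['tool_rot'])
go([.639,.181,.0865],.17)
E
```

```text
[0.63941816 0.18059753 0.16957777] [ 6.44278076e-01  7.64791090e-01  4.33888229e-04 -4.01903692e-04]
shift [ 0.4 -0.3 29.1] turn [ 0.    -0.001  0.001] j6 1.68
```

Emit:
send_rows --moves '[[[0, 0, 6], [0, 0, 0], 20], [[0, 0, 12], [0, 0, 0], 20], [[0, 0, 17], [0, 0, 0], 20], [[0, 0, 21], [0, 0, 0], 20], [[0, 0, 24], [0, 0, 0], 20], [[0, 0, 26], [0, 0, 0], 20], [[0, 0, 28], [0, 0, 0], 20], [[0, 0, 29], [0, 0, 0], 20], [[0, 0, 30], [0, 0, 0], 20], [[0, 0, 30], [0, 0, 0], 20]]'

```text
clock: 5.65
eef_pos: [0.6394, 0.1806, 0.1407]
tool_rot: [0.644, 0.765, 0.001, -0.0]
ft_force: [-2.8, -1.7, 3.3]
grip_width: 0.0282
```

Emit:
send_rows --moves '[[[0, 0, 1], [0, 0, 0], 20], [[0, 0, 2], [0, 0, 0], 20], [[0, 0, 2], [0, 0, 0], 20], [[0, 0, 2], [0, 0, 0], 20]]'

```text
clock: 5.98
eef_pos: [0.6393, 0.1807, 0.1406]
tool_rot: [0.644, 0.765, 0.001, 0.0]
ft_force: [-5.1, -1.4, 8.4]
grip_width: 0.0281
```

```bash
python3 - <<'E'
from h import *
i2,s=snap('side','side5')
o=readout.get_obs();print(o['clock'],o['eef_pos'],o['ft_force'],o['tool_rot'])
a=cv2.resize(i2[170:260,190:310,::-1],None,fx=6,fy=6,interpolation=cv2.INTER_CUBIC)
th=np.linspace(0,2*np.pi,90);p=o['eef_pos']
for r,z,col in((.079,.0545,(0,255,0)),):
    q=(proj(s,np.c_[.639+r*np.cos(th),.181+r*np.sin(th),0*th+z])-[190,170]+.5)*6
    cv2.polylines(a,[q.astype(np.int32)],True,col,1)
cv2.imwrite('pics/c5.png',a)
E
```

```text
6.0333 [0.63932739 0.18066867 0.14056245] [-4.19936682 -2.34990387  8.37523728] [6.44266923e-01 7.64799865e-01 1.13810565e-03 5.82292698e-05]
```

View pics/c5.png

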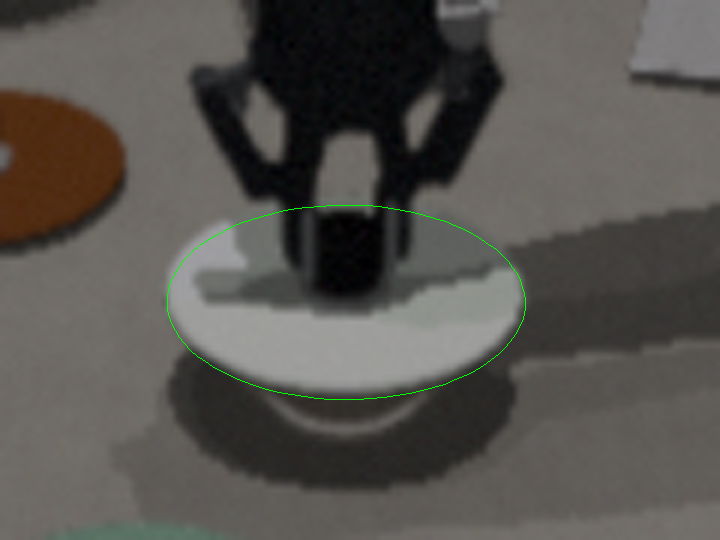

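Contact is solid at the expected seat height (0.1406 against 0.1403), and the cover lies flat on the bowl in the side view. Time to release and rise.

Emit:
send_rows --moves '[[[0, 0, 0], [0, 0, 0], 60], [[0, 0, -1], [0, 0, 0], 60], [[0, 0, -1], [0, 0, 0], 60], [[0, 0, -1], [0, 0, 0], 60], [[0, 0, -10], [0, 0, 0], 60], [[0, 0, -30], [0, 0, 0], 60], [[0, 0, -60], [0, 0, 0], 60], [[0, 0, -100], [0, 0, 0], 60], [[0, 0, -140], [0, 0, 0], 60], [[0, 0, -180], [0, 0, 0], 60], [[0, 0, -180], [0, 0, 0], 60]]'

```text
clock: 6.95
eef_pos: [0.6414, 0.181, 0.332]
tool_rot: [0.644, 0.765, 0.008, 0.005]
ft_force: [0.7, 0.2, 2.3]
grip_width: 0.0598
```

```bash
python3 - <<'E'
from h import *
go([.41,.27,.25],.26)
E
```

```text
shift [ 126.9 -213.5   24.3] turn [ 0.02  -0.002 -0.089] j6 1.67
```

Emit:
send_rows --moves '[[[127, -213, 24], [0.02, 0, -0.09], 60], [[127, -213, 24], [0.02, 0, -0.09], 60], [[127, -213, 24], [0.02, 0, -0.09], 60], [[127, -213, 24], [0.02, 0, -0.09], 60], [[127, -213, 24], [0.02, 0, -0.09], 60], [[127, -213, 24], [0.02, 0, -0.09], 60], [[127, -213, 24], [0.02, 0, -0.09], 60], [[127, -213, 24], [0.02, 0, -0.09], 60], [[127, -213, 24], [0.02, 0, -0.09], 60]]'

```text
clock: 7.7
eef_pos: [0.4109, 0.2705, 0.305]
tool_rot: [0.609, 0.793, 0.001, -0.0]
ft_force: [0.4, -1.0, 0.1]
grip_width: 0.06
```

```bash
python3 - <<'E'
from h import *
i,c=snap('wrist','w6');o=readout.get_obs();print(o['clock'],o['eef_pos'],np.abs(o['joint_vel']).max())
b=proj(c,[[.39,.275,.013],[.639,.181,.093]]);print(b)
g=i.max(2);s=i.max(2).astype(int)-i.min(2)
E
```

```text
7.75 [0.41150249 0.27022437 0.30484596] 0.015017552654819643
[[237.57330612 149.97833309]
 [439.94512618 308.14974391]]
```

View pics/w6.png

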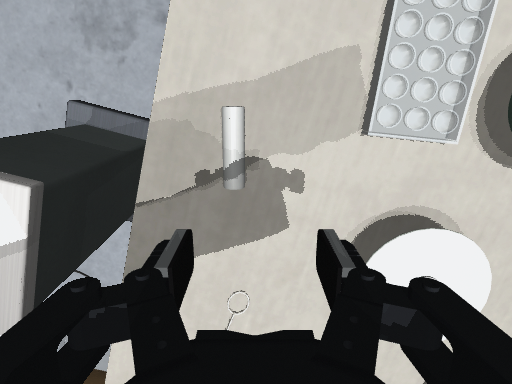

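The roll shows from (232,107) to (234,189), about 23 px wide with its centre near (233,148).

```bash
python3 - <<'E'
from h import *
c=get_calibration('wrist')
q=ray(c,[(233,107),(234.3,189),(233.3,148),(222.5,148),(244.5,148)],.014);print(q.round(4))
d=q[0]-q[1];print(np.linalg.norm(d),np.degrees(np.arctan2(d[1],d[0])),np.linalg.norm(q[3]-q[4]))
m=(q[0]+q[1])/2;yaw=np.arctan2(d[1],d[0])-np.pi/2;print(m,yaw)
go([m[0],m[1],.021],yaw)
E
```

```text
[[0.3737 0.3207 0.014 ]
 [0.3982 0.228  0.014 ]
 [0.3851 0.2759 0.014 ]
 [0.373  0.2727 0.014 ]
 [0.3977 0.2793 0.014 ]]
0.09588647675565211 104.81353983315636 0.02553834488103374
[0.38599051 0.27434965 0.014     ] 0.25854504396390987
shift [ 10.  -23.9 229.8] turn [ 0.001 -0.003  0.002] j6 1.89
```

Emit:
send_rows --moves '[[[10, -24, 30], [0, 0, 0], 55], [[10, -24, 70], [0, 0, 0], 55], [[10, -24, 110], [0, 0, 0], 55], [[10, -24, 150], [0, 0, 0], 55], [[10, -24, 185], [0, 0, 0], 55], [[10, -24, 208], [0, 0, 0], 55], [[10, -24, 222], [0, 0, 0], 55], [[10, -24, 228], [0, 0, 0], 55], [[10, -24, 228], [0, 0, 0], 55], [[10, -24, 228], [0, 0, 0], 15], [[10, -24, 228], [0, 0, 0], 15], [[10, -24, 228], [0, 0, 0], 15]]'

```text
clock: 8.75
eef_pos: [0.3873, 0.275, 0.0784]
tool_rot: [0.61, 0.793, 0.003, 0.0]
ft_force: [0.7, -0.2, -0.1]
grip_width: 0.0239
```

Emit:
send_rows --moves '[[[0, 0, 0], [0, 0, 0], 15], [[0, 0, 0], [0, 0, 0], 15], [[0, 0, 0], [0, 0, 0], 15], [[0, 0, 0], [0, 0, 0], 15], [[0, 0, -20], [0, 0, 0], 15], [[0, 0, -60], [0, 0, 0], 15], [[0, 0, -100], [0, 0, 0], 15], [[0, 0, -140], [0, 0, 0], 15], [[0, 0, -180], [0, 0, 0], 15], [[0, 0, -200], [0, 0, 0], 15], [[0, 0, -200], [0, 0, 0], 15]]'

```text
clock: 9.67
eef_pos: [0.3885, 0.2756, 0.2842]
tool_rot: [0.609, 0.793, 0.008, 0.002]
ft_force: [0.3, 0.2, 0.1]
grip_width: 0.0239
```

```bash
python3 - <<'E'
from h import *
o=readout.get_obs();print(o['clock'],o['grip_width'],o['ft_force'])
go([.60,-.10,.25],.19)
E
```

```text
9.6667 0.023946711670054296 [0.33650127 0.18008782 0.10136765]
shift [-417.1  108.2  -21.3] turn [ 0.015 -0.008  0.07 ] j6 1.93
```

Emit:
send_rows --moves '[[[-417, 108, -21], [0.015, -0.008, 0.07], 15], [[-417, 108, -21], [0.015, -0.008, 0.07], 15], [[-417, 108, -21], [0.015, -0.008, 0.07], 15], [[-417, 108, -21], [0.015, -0.008, 0.07], 15], [[-417, 108, -21], [0.015, -0.008, 0.07], 15], [[-417, 108, -21], [0.015, -0.008, 0.07], 15], [[-417, 108, -21], [0.015, -0.008, 0.07], 15], [[-417, 108, -21], [0.015, -0.008, 0.07], 15], [[-417, 108, -21], [0.015, -0.008, 0.07], 15], [[-417, 108, -21], [0.015, -0.008, 0.07], 15], [[-417, 108, -21], [0.015, -0.008, 0.07], 15], [[-417, 108, -21], [0.015, -0.008, 0.07], 15]]'

```text
clock: 10.67
eef_pos: [0.6007, -0.1037, 0.3012]
tool_rot: [0.639, 0.769, -0.001, -0.001]
ft_force: [0.2, 0.2, -0.2]
grip_width: 0.024
```

```bash
python3 - <<'E'
from h import *
i,c=snap('wrist','w7');o=readout.get_obs();print(o['clock'],o['eef_pos'],o['grip_width'],np.abs(o['joint_vel']).max(),o['ft_force'])
E
```

```text
10.7167 [ 0.59975013 -0.10168374  0.30128969] 0.023970874276994323 0.04705667016881484 [-0.69930052  0.40103977 -0.5727871 ]
```

View pics/w7.png

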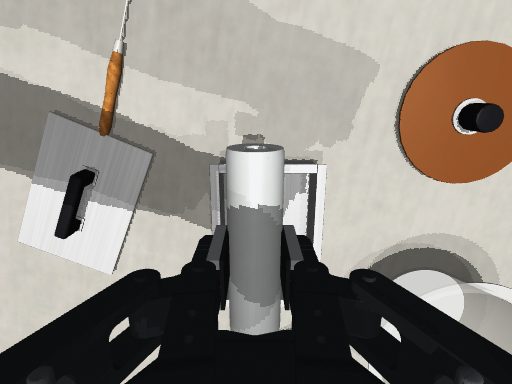

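Wrist view 7: the roll is held straight between the pads, and the near pan corners show at (210,165) and (326,164).

```bash
python3 - <<'E'
from h import *
c=get_calibration('wrist')
q=ray(c,[(210,165),(326,164)],.05);print(q.round(4),np.linalg.norm(q[0]-q[1]));d=q[1]-q[0];a=np.arctan2(d[1],d[0]);print(np.degrees(a))
ctr=q.mean(0)-.088*np.array([-np.sin(a),np.cos(a),0]);print('pan centre',ctr)
go([.632,-.185,.10],.185);go([.632,-.185,.028],.185)
E
```

```text
[[ 0.5532 -0.11    0.05  ]
 [ 0.6725 -0.0862  0.05  ]] 0.121636329917456
11.30591320076343
pan centre [ 0.63008172 -0.18440827  0.05      ]
shift [-88.1  16.7 147.1] turn [-0.003 -0.001  0.002] j6 1.22
shift [-88.2  16.9 219.1] turn [-0.003 -0.001  0.002] j6 1.22
```

Emit:
send_rows --moves '[[[-25, 5, 0], [0, 0, 0], 15], [[-60, 11, 10], [0, 0, 0], 15], [[-85, 16, 40], [0, 0, 0], 15], [[-88, 16, 80], [0, 0, 0], 15], [[-88, 16, 120], [0, 0, 0], 15], [[-88, 16, 155], [0, 0, 0], 15], [[-88, 16, 180], [0, 0, 0], 15], [[-88, 16, 197], [0, 0, 0], 15], [[-88, 16, 208], [0, 0, 0], 15], [[-88, 16, 214], [0, 0, 0], 15], [[-88, 16, 217], [0, 0, 0], 15], [[-88, 16, 217], [0, 0, 0], 15]]'

```text
clock: 11.72
eef_pos: [0.6313, -0.1844, 0.0844]
tool_rot: [0.638, 0.77, -0.001, -0.001]
ft_force: [-0.1, -0.5, 0.0]
grip_width: 0.0237
```

Emit:
send_rows --moves '[[[0, 0, 1], [0, 0, 0], 15], [[0, 0, 2], [0, 0, 0], 15], [[0, 0, 2], [0, 0, 0], 15], [[0, 0, 2], [0, 0, 0], 15]]'

```text
clock: 12.05
eef_pos: [0.6317, -0.1846, 0.0833]
tool_rot: [0.638, 0.77, -0.0, -0.001]
ft_force: [0.2, -0.0, -1.2]
grip_width: 0.0238
```

Emit:
send_rows --moves '[[[0, 0, 1], [0, 0, 0], 15], [[0, 0, 1.5], [0, 0, 0], 15], [[0, 0, 1.5], [0, 0, 0], 20], [[0, 0, 1.5], [0, 0, 0], 30], [[0, 0, 1.5], [0, 0, 0], 40], [[0, 0, 1], [0, 0, 0], 45], [[0, 0, 0], [0, 0, 0], 45], [[0, 0, -10], [0, 0, 0], 45], [[0, 0, -40], [0, 0, 0], 45], [[0, 0, -80], [0, 0, 0], 45], [[0, 0, -120], [0, 0, 0], 45], [[0, 0, -160], [0, 0, 0], 60]]'

```text
clock: 13.05
eef_pos: [0.6315, -0.1845, 0.2456]
tool_rot: [0.638, 0.77, -0.0, -0.001]
ft_force: [-0.1, -0.3, 0.5]
grip_width: 0.0554
```

```bash
python3 - <<'E'
from h import *
go([.52,-.18,.27],0)
E
```

```text
shift [  25.2 -108.9  -78.2] turn [-0.002 -0.001  0.187] j6 1.1
```

Emit:
send_rows --moves '[[[25, -109, -78], [0, 0, 0.187], 70], [[25, -109, -78], [0, 0, 0.187], 70], [[25, -109, -78], [0, 0, 0.187], 70], [[25, -109, -78], [0, 0, 0.187], 70], [[25, -109, -78], [0, 0, 0.187], 70], [[25, -109, -78], [0, 0, 0.187], 70], [[25, -109, -78], [0, 0, 0.187], 70], [[25, -109, -78], [0, 0, 0.187], 70]]'

```text
clock: 13.72
eef_pos: [0.5206, -0.1801, 0.3221]
tool_rot: [0.707, 0.707, -0.001, -0.002]
ft_force: [0.1, 0.5, -0.5]
grip_width: 0.07
```

```bash
python3 - <<'E'
from h import *
i,c=snap('wrist','w8');o=readout.get_obs();print(o['clock'],o['eef_pos'],np.abs(o['joint_vel']).max(),o['ft_force'])
E
```

```text
13.7667 [ 0.52051722 -0.18008632  0.32194905] 0.0028897515823157614 [0.67187488 0.2155288  0.35070742]
```

View pics/w8.png

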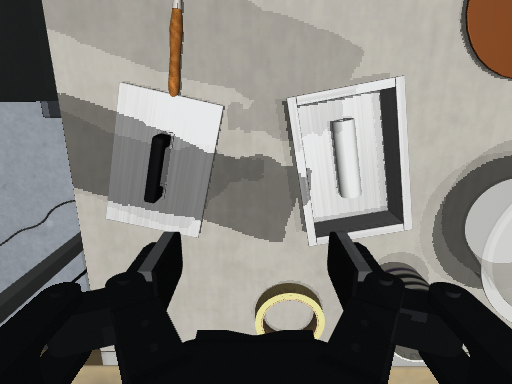

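Wrist view 8: the roll lies flat in the pan along its length, from about (344,118) to (351,197). The fork's handle tip at (174,95) is close to the pan cover's far edge. I refine both rectangles by fitting lines to their edges.

```bash
cat > rect.py <<'E'
from h import *
def rect(g,c,k,z,w=6):
    """fit 4 outer edges (strongest gradient near each guessed side), in world plane z"""
    k=np.array(k,float);L=[]
    g=cv2.GaussianBlur(g,(0,0),.8).astype(np.float32)
    for i in range(4):
        a,b=k[i],k[(i+1)%4];t=(b-a)/np.linalg.norm(b-a);n=np.array([t[1],-t[0]])
        if np.dot(n,(a+b)/2-k.mean(0))<0:n=-n
        pts=[]
        for s in np.linspace(.1,.9,50):
            r=np.arange(-w,w+.01,.25);q=(a+s*(b-a)+r[:,None]*n).astype(np.float32)
            d=np.abs(np.gradient(cv2.remap(g,q[:,:1],q[:,1:],1).ravel()))
            ok=np.nonzero(d>.35*max(d.max(),8))[0]
            if d.max()>3: 
                j=d.argmax();pts.append(q[j])
        W=ray(c,pts,z)[:,:2].astype(np.float32)
        for _ in range(3):
            vx,vy,x,y=cv2.fitLine(W,cv2.DIST_HUBER,0,.001,.001).ravel();nn=np.array([-vy,vx]);e=(W-[x,y])@nn
            W=W[np.abs(e)<max(.0015,1.5*np.median(np.abs(e)))]
        L.append((nn,nn@[x,y],np.degrees(np.arctan2(vy,vx))%180,len(W)))
    C=np.array([np.linalg.solve(np.array([L[i-1][0],L[i][0]]),[L[i-1][1],L[i][1]]) for i in range(4)])
    print('centre',C.mean(0).round(4),'sides',[np.linalg.norm(C[i]-C[i-1]).round(4) for i in range(4)],'ang',[round(float(l[2]),1) for l in L],'n',[l[3] for l in L])
    return C
E
python3 - <<'E'
from rect import *
g=cv2.cvtColor(cv2.imread('pics/w8.png'),cv2.COLOR_BGR2GRAY);c=get_calibration('wrist')
rect(g,c,[(288,99),(403,76),(411,228),(310,245)],.05,4)
C=rect(g,c,[(121,82),(224,106),(198,237),(106,217)],.011,4)
for nm,k,z in(('pan',[(288,99),(403,76),(411,228),(310,245)],.05),('pc',[(121,82),(224,106),(198,237),(106,217)],.011)):
    q=ray(c,k,z);print(nm,q.mean(0),[np.linalg.norm(q[i]-q[i-1]).round(4) for i in range(4)])
m=(g[120:215,135:185]<40).astype(np.uint8);r=cv2.minAreaRect(cv2.findNonZero(m));print(r,ray(c,np.array(r[0])+[135,120],.043))
E
```

```text
centre [ 0.6293 -0.1862] sides [np.float32(0.1742), np.float32(0.1223), np.float32(0.1744), np.float32(0.1225)] ang [10.7, 100.6, 10.6, 100.6] n [50, 47, 30, 47]
centre [ 0.4028 -0.1929] sides [np.float32(0.1736), np.float32(0.1223), np.float32(0.1739), np.float32(0.1218)] ang [167.4, 77.2, 167.3, 77.4] n [48, 48, 43, 27]
pan [ 0.62963266 -0.18618773  0.05      ] [np.float64(0.1723), np.float64(0.1201), np.float64(0.1728), np.float64(0.1203)]
pc [ 0.40424088 -0.19255248  0.011     ] [np.float64(0.1726), np.float64(0.1218), np.float64(0.1739), np.float64(0.1225)]
((21.511138916015625, 47.92621612548828), (18.04092025756836, 69.62638854980469), 8.583621978759766) [[ 0.40736199 -0.18940245  0.043     ]]
```

Both rectangles fit with sizes within 1% of those given. The pan is at (0.6295,-0.186), turned +10.65°; the cover is at (0.403,-0.193), turned −12.65°.

```bash
python3 - <<'E'
from h import *
go([.403,-.193,.036],np.radians(-12.65))
E
```

```text
shift [ -13.1 -116.5  232.4] turn [-0.005 -0.001  0.222] j6 1.24
```

Emit:
send_rows --moves '[[[-4, -35, 10], [0, 0, 0.07], 50], [[-8, -75, 30], [0, 0, 0.15], 50], [[-13, -112, 60], [-0.004, 0, 0.222], 50], [[-13, -116, 100], [-0.004, 0, 0.222], 50], [[-13, -116, 140], [-0.004, 0, 0.222], 50], [[-13, -116, 175], [-0.004, 0, 0.222], 50], [[-13, -116, 203], [-0.004, 0, 0.222], 50], [[-13, -116, 220], [-0.004, 0, 0.222], 50], [[-13, -116, 229], [-0.004, 0, 0.222], 50], [[-13, -116, 230], [-0.004, 0, 0.222], 50], [[-13, -116, 230], [-0.004, 0, 0.222], 50]]'

```text
clock: 14.68
eef_pos: [0.4038, -0.1928, 0.0919]
tool_rot: [0.781, 0.625, -0.0, -0.001]
ft_force: [0.1, 0.2, 1.7]
grip_width: 0.0499
```

```bash
python3 - <<'E'
from h import *
o=readout.get_obs();print(o['clock'],o['eef_pos'],o['ft_force'])
go([.403,-.193,.036],np.radians(-12.65))
E
```

```text
14.6833 [ 0.40375656 -0.19284158  0.09192678] [0.11828487 0.22566165 1.73697035]
shift [-0.3 -0.7  1.9] turn [-0.002 -0.001  0.   ] j6 1.35
```

Emit:
send_rows --moves '[[[0, -1, 1], [0, 0, 0], 50], [[0, -1, 1], [0, 0, 0], 30], [[0, -1, 1], [0, 0, 0], 5], [[0, -1, 1], [0, 0, 0], 5], [[0, -1, 1], [0, 0, 0], 5], [[0, -1, 1], [0, 0, 0], 5], [[0, -1, 1], [0, 0, 0], 5], [[0, -1, 1], [0, 0, 0], 5]]'

```text
clock: 15.35
eef_pos: [0.4034, -0.1929, 0.092]
tool_rot: [0.781, 0.625, 0.0, -0.0]
ft_force: [-0.6, 0.4, 6.9]
grip_width: 0.0128
```

Emit:
send_rows --moves '[[[0, 0, -10], [0, 0, 0], 5], [[0, 0, -30], [0, 0, 0], 5], [[0, 0, -60], [0, 0, 0], 5], [[0, 0, -90], [0, 0, 0], 5], [[0, 0, -115], [0, 0, 0], 5], [[0, 0, -125], [0, 0, 0], 5], [[0, 0, -125], [0, 0, 0], 5]]'

```text
clock: 15.93
eef_pos: [0.4048, -0.1937, 0.2199]
tool_rot: [0.781, 0.625, 0.002, 0.003]
ft_force: [0.4, -0.7, -1.7]
grip_width: 0.0129
```

```bash
python3 - <<'E'
from h import *
o=readout.get_obs();print(o['clock'],o['eef_pos'],o['ft_force'],o['grip_width'])
go([.6295,-.186,.16],np.radians(10.65))
E
```

```text
15.9333 [ 0.4047986  -0.19369104  0.21985841] [ 0.35645333 -0.70840394 -1.70609791] 0.012883820784464742
shift [ 56.7 217.5   7.1] turn [ 0.006  0.002 -0.407] j6 1.34
```

Emit:
send_rows --moves '[[[8, 30, 0], [0, 0, -0.06], 5], [[16, 65, 0], [0, 0, -0.13], 5], [[25, 100, 0], [0, 0, -0.2], 5], [[35, 135, 0], [0, 0, -0.27], 5], [[45, 170, 2], [0.003, 0, -0.34], 5], [[52, 198, 4], [0.006, 0.002, -0.39], 5], [[56, 214, 6], [0.006, 0.002, -0.407], 5], [[57, 217.5, 7], [0.006, 0.002, -0.407], 5], [[57, 217.5, 7], [0.006, 0.002, -0.407], 5], [[57, 217.5, 7], [0.006, 0.002, -0.407], 5]]'

```text
clock: 16.77
eef_pos: [0.6281, -0.1855, 0.2123]
tool_rot: [0.638, 0.77, -0.001, -0.002]
ft_force: [-0.4, -0.5, -2.7]
grip_width: 0.0128
```

```bash
python3 - <<'E'
from rect import *
c=get_calibration('wrist');i,_=snap('wrist','w9');o=readout.get_obs();p=o['eef_pos'];print(o['clock'],p,o['tool_rot'],o['ft_force'],o['grip_width'],np.abs(o['joint_vel']).max())
z=p[2]-.092+.011;a=np.radians(10.65);ex=np.array([np.cos(a),np.sin(a)]);ey=np.array([-ex[1],ex[0]])
k=[np.r_[p[:2]+sx*.062*ex+sy*.088*ey,z] for sx,sy in((-1,1),(1,1),(1,-1),(-1,-1))]
q=proj(c,k);print(q.round(0).tolist())
im=i[:,:,::-1].copy();cv2.polylines(im,[q.astype(np.int32)],True,(0,255,0),1)
cv2.imwrite('pics/c9.png',im)
go([.6295,-.186,.10],np.radians(10.65))
E
```

```text
16.8167 [ 0.62801367 -0.18566725  0.21300484] [ 6.38531440e-01  7.69593960e-01 -7.14263661e-04 -1.49233953e-03] [ 0.09482476  0.19734135 -1.55103633] 0.012773983974925539 0.02058468167227108
[[115.0, 56.0], [394.0, 56.0], [357.0, 371.0], [151.0, 370.0]]
shift [-0.7  1.6 59. ] turn [-0.003 -0.001 -0.   ] j6 1.1
```

View pics/c9.png

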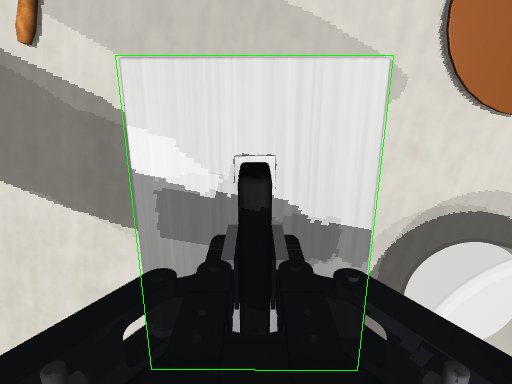

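The held cover's outline lies within 2–4 px of the prediction and is symmetric, so it is centred and square in the grip. Lowering.

Emit:
send_rows --moves '[[[-0.7, 1.6, 15], [-0.003, 0, 0], 5], [[-0.7, 1.6, 35], [-0.003, 0, 0], 5], [[-0.7, 1.6, 50], [-0.003, 0, 0], 5], [[-0.7, 1.6, 58], [-0.003, 0, 0], 5], [[-0.7, 1.6, 60], [-0.003, 0, 0], 5], [[-0.7, 1.6, 60], [-0.003, 0, 0], 5], [[-0.7, 1.6, 60], [-0.003, 0, 0], 5]]'

```text
clock: 17.4
eef_pos: [0.6298, -0.1864, 0.1543]
tool_rot: [0.639, 0.769, 0.001, 0.0]
ft_force: [0.0, -0.6, -1.8]
grip_width: 0.0128
```

```bash
python3 - <<'E'
from h import *
o=readout.get_obs();print(o['clock'],o['eef_pos'],o['ft_force'])
go([.6295,-.186,.081],np.radians(10.65))
E
```

```text
17.4 [ 0.62975797 -0.18635311  0.15430319] [ 0.03662854 -0.56952914 -1.76633165]
shift [ 0.4 -0.2 19.3] turn [ 0.002 -0.001 -0.001] j6 1.1
```

Emit:
send_rows --moves '[[[0.4, 0, 4], [0, 0, 0], 5], [[0.4, 0, 7], [0, 0, 0], 5], [[0.4, 0, 10], [0, 0, 0], 5], [[0.4, 0, 13], [0, 0, 0], 5], [[0.4, 0, 15], [0, 0, 0], 5], [[0.4, 0, 17], [0, 0, 0], 5], [[0.4, 0, 18], [0, 0, 0], 5], [[0.4, 0, 19], [0, 0, 0], 5], [[0.4, 0, 20], [0, 0, 0], 5], [[0.4, 0, 20], [0, 0, 0], 5], [[0.4, 0, 20], [0, 0, 0], 5]]'

```text
clock: 18.32
eef_pos: [0.6296, -0.1859, 0.1351]
tool_rot: [0.639, 0.769, 0.001, 0.0]
ft_force: [-3.2, 0.5, 3.4]
grip_width: 0.0128
```

Emit:
send_rows --moves '[[[0, 0, 1], [0, 0, 0], 5], [[0, 0, 1.5], [0, 0, 0], 5], [[0, 0, 1.5], [0, 0, 0], 5]]'

```text
clock: 18.57
eef_pos: [0.6296, -0.1859, 0.1351]
tool_rot: [0.639, 0.769, 0.001, 0.001]
ft_force: [-3.3, 0.1, 7.7]
grip_width: 0.0131
```

It stops at 0.1351 (0.135 expected) and force builds, so the cover is seated. Release and rise.

Emit:
send_rows --moves '[[[0, 0, 0], [0, 0, 0], 5], [[0, 0, 0], [0, 0, 0], 25], [[0, 0, 0], [0, 0, 0], 45], [[0, 0, 0], [0, 0, 0], 45], [[0, 0, 0], [0, 0, 0], 45], [[0, 0, -10], [0, 0, 0], 45], [[0, 0, -40], [0, 0, 0], 45], [[0, 0, -80], [0, 0, 0], 45], [[0, 0, -120], [0, 0, 0], 45], [[0, 0, -160], [0, 0, 0], 45], [[0, 0, -195], [0, 0, 0], 45], [[0, 0, -195], [0, 0, 0], 45]]'

```text
clock: 19.57
eef_pos: [0.6312, -0.1866, 0.341]
tool_rot: [0.639, 0.769, 0.004, 0.009]
ft_force: [-0.1, 0.4, 1.1]
grip_width: 0.0448
```

```bash
python3 - <<'E'
from h import *
go([.50,-.05,.28],np.radians(0))
E
```

```text
shift [ 158.5 -103.9    3.9] turn [0.018 0.006 0.185] j6 1.1
```

```bash
python3 - <<'E'
from h import *
snap('wrist','x');c=get_calibration('wrist');i,_=snap('wrist','w10');np.save('c10.npy',c,allow_pickle=True);o=readout.get_obs();print(o['clock'],o['eef_pos'],np.abs(o['joint_vel']).max())
E
```

```text
19.6667 [ 0.62990926 -0.18621229  0.33357552] 0.08136429022575657
```

Emit:
send_rows --moves '[[[158, -104, 4], [0.018, 0.006, 0.185], 45], [[158, -104, 4], [0.018, 0.006, 0.185], 45], [[158, -104, 4], [0.018, 0.006, 0.185], 45], [[158, -104, 4], [0.018, 0.006, 0.185], 45], [[158, -104, 4], [0.018, 0.006, 0.185], 45], [[158, -104, 4], [0.018, 0.006, 0.185], 45], [[158, -104, 4], [0.018, 0.006, 0.185], 45]]'

```text
clock: 20.25
eef_pos: [0.4975, -0.0492, 0.3276]
tool_rot: [0.706, 0.708, -0.003, -0.005]
ft_force: [0.1, -0.6, -0.4]
grip_width: 0.0451
```

```bash
python3 - <<'E'
from rect import *
c=np.load('c10.npy',allow_pickle=True).item();w=cv2.imread('pics/w10.png')
a=np.radians(10.65);ex=np.array([np.cos(a),np.sin(a)]);ey=np.array([-ex[1],ex[0]])
k=[np.r_[np.array([.6295,-.186])+sx*.062*ex+sy*.088*ey,.054] for sx,sy in((-1,1),(1,1),(1,-1),(-1,-1))]
q=proj(c,k);print(q.round());rect(cv2.cvtColor(w,cv2.COLOR_BGR2GRAY),c,q,.054,4)
i,_=snap('side','side10');s=i[110:290,130:370,::-1]
s=cv2.resize(s,(512,384),interpolation=cv2.INTER_CUBIC)
x0,y0=np.maximum(q.min(0).astype(int)-25,0);x1,y1=q.max(0).astype(int)+25
wc=w[y0:y1,x0:x1];wc=cv2.resize(wc,(280,int(280*wc.shape[0]/wc.shape[1])))
o=np.zeros((max(384,wc.shape[0]),792,3),np.uint8);o[:384,:512]=s;o[:wc.shape[0],512:]=wc;cv2.imwrite('pics/c10.png',o[:600])
b=readout.get_obs();print(b['clock'],b['eef_pos'],b['ft_force'])
E
```

```text
[[191.  76.]
 [308.  76.]
 [301. 228.]
 [200. 228.]]
centre [ 0.6304 -0.1866] sides [np.float32(0.1748), np.float32(0.1219), np.float32(0.1731), np.float32(0.1226)] ang [10.6, 100.9, 11.4, 100.6] n [50, 49, 41, 43]
20.3 [ 0.49840216 -0.04994476  0.32758382] [0.68471536 0.61668502 0.36923677]
```

View pics/c10.png

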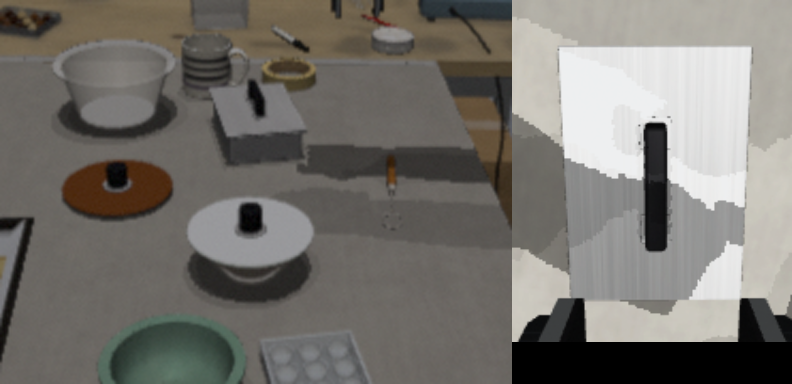

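Both covers sit level and the pan cover is square on its pan. The fork, mould, tape and mug show no sign of having moved. Handing in.

```bash
python3 -c "
from workcell import order
print(order.job_done())"
```

```text
the job is handed in; nothing more can be done
None
```

The job is done as ordered and handed in at 20.3 s of the 66 s: round cover on the chocolate bowl, foil roll flat in the pan, steel cover on the pan.

- **Covers:** I lowered each one until it met firm contact within about 0.5 mm of the expected seat height, at about 8 N, before letting go.
- **Final views:** Both covers lie level. The pan cover's fitted centre is (0.6304, -0.1866), about 1 mm from where I measured the pan, with its edges within about 1° of square.
- **Foil roll:** It was lying flat along the length of the pan in the picture taken before the pan was covered. I could not see it after that.
- **Bystanders:** The fork, mould, tape and mug look untouched by eye; I did not measure them.
- **Small disagreements:** Fitted sizes came out about 1% small throughout, which looks like a camera height offset. A first, rough reading of the round cover in the top camera picture was about 3 mm off the wrist camera's. Fixing on the knob instead brought the two within 1 mm.

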